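Wedge the rocking centrifuge

ROBOT

A 7-joint arm with a two-finger parallel gripper is mounted at the origin on the work surface. World frame = base frame: x ahead of the robot, y to its left, z up, the work surface at z = 0. Lengths are in mm, angles in rad, forces in N, time in s.
With the tool pointing down it reaches from about 400 to 850 mm from the base axis. Payload 4.4 kg.
Tool frame: the origin (TCP) lies midway between the tips of the shut fingers; the grasp point (between the pads) lies 19 mm behind it (manip.hold_point_z is the distance from the TCP to the grasp point, in mm); y points along the fingers, z is the direction in which the jaws open and shut, and the axes are right-handed (so a half turn about y gives the same grasp; the last joint's range is limited). The gripper opens to 94 mm and grips with 3 to 60 N. Pads are 16 mm wide; open, the fingers measure 119 mm over their backs; the gripper's body (75 mm by 177 mm) begins 78 mm behind the grasp point.
Start: joints at [1.217, 0.628, 0.038, 1.517, -0.027, 0.996, -0.02], TCP at [184.527, -623.272, 205.478] pointing down, gripper open.
Joint ranges: [-3.06, 3.06], [-0.37, 2.12], [-1.25, 1.32], [0.18, 2.47], [-1.1, 4.24], [0.23, 1.98], [-2.94, 2.94]. Speed limits (rad/s): [2.57, 2.57, 3.14, 3.14, 3.14, 3.14, 3.14].

INTERFACE

Orientations are given as a unit quaternion [x, y, z, w].
In Python, from workcell import telemetry, capture, calibration, manip gives the robot as it stands.
- The arm moves only by the tool send_rows, never from a script. Its argument "steps" is a list of rows, each a list of 7 numbers: the shift along the world's x, y, z in mm, then the turn, a rotation vector about the world's x, y, z in rad, then the closure, from 0 (fully open) to 1 (shut). A call has 1 to 20 rows; each row shifts and turns the commanded pose from where the row before left it; what a row does not reach is not made up. A row lasts 1/8 s, in which the tool goes at most 62.5 mm and 10.7 degrees, less where a joint would pass 70% of its speed; a pose out of reach is approached as far as the arm can. A call with a gripper value outside its range is refused whole. The fingers move at their own pace and stop on an object; the grip force is fixed at half the most. Time passes only in rows, so rows that do not move let the fingers close. It gives the time, the measured TCP pose, the force and the opening at its end, in the units of the state.
- telemetry.get_obs(): the state, without advancing time (a new reading comes with each control period).
- capture(name): name is "scene" or "top" or "wrist"; returns the picture (384x512x3 uint8, blue, green, red); there is no depth.
- calibration(name): a dict with "vertical_fov" (degrees; the focal length in pixels is half the picture's height over the tangent of half this angle, whatever the lens; pixels are square), "cx", "cy" (the principal point, pixels), "k1" (the pictures are not rectified: a ray, as slopes to the right and down, at radius r is drawn at 1 + k1 r^2 times it, then the intrinsics apply), "view" (4x4, takes a point from world to camera coordinates). Camera axes: x right, y down, z forward; pixel columns grow to the right and rows downward; lengths in mm; the calibration is good to about 2 mm. A picture is of the moment at which its call begins: read the wrist's pose just before it. calibration takes no time and is no camera call; for the wrist camera it gives the pose at the moment of the call.
- manip.sign_off(): hands the job in, once; it reports no verdict.
The state is a dict: "clock": time; "joint_positions": joint angles; "qd": joint speeds; "joint_efforts": joint torques, N m; "tool_pos": TCP position; "eef_rot": TCP orientation; "ft_force": force on the tool from outside, world axes, zero at the start; "wrist_torque": the same for the moment, N m; "opening": opening from 0.0 (shut) to 1.0 (fully open).
Only numpy, scipy, OpenCV 4.12 (cv2) and the standard library are available. Lean on these libraries where they do the work, as an engineer would, in place of code of your own. Each camera call takes 0.05 s, during which the arm holds its last target.

TASK

The small white centrifuge rocks because one of its four feet, the one nearest the wedge, is screwed in too far: first press down on its top at that corner and feel it rock. Then push the black rubber wedge along the counter, thin end first, under the short foot until the machine no longer rocks, and finish while still pressing firmly down (about 10 N) on that corner of the machine, which must stay level. Use the fingertips only: pick nothing up, do not shove the machine along, and leave everything else where it stands.

Things in the scene. Friction and masses are not known exactly. Their poses are not given: they have to be found in the camera images.
- centrifuge: Low white machine, 3 kg, round black lid (91 mm high), two black knobs on its +x side. Base plate 190 (x) by 220 mm (y), 22 to 30 mm above the counter; housing 150 by 180 mm, flat top 75 mm high. Origin: its centre at counter level. 19 mm round feet at x +-75, y +-90 mm; the one at +x, +y is short. Stands level; over 10 N sideways slides it; it must stay within 20 mm of its place.
- foot_tip (a point): Centre of the underside of the short foot (round, 19 mm across), at x +75, y +90 mm of the machine. It hangs 6 to 10 mm above the counter while the machine stands level, different each time. Pressing the corner brings it down to the counter.
- press_spot (a point): Place to press: on the flat white top of the housing, 75 mm high, 17 mm in from both edges at the corner above the short foot, clear of the lid by 40 mm. 3 to 7 N down here tips the machine about the line through the two neighbouring feet; let go, it tips back level.
- wedge: Black rubber wedge, 90 mm long (x), 50 wide (y), 0.08 kg, flat on the counter on the machine's +y side. Origin: centre of its underside; +x points to the thin end, turned towards the machine within 0.3 rad. Top slopes evenly from 18 mm high at the upright back face (x -45 mm) to 3 mm at the thin end. Slides with under 2 N until it meets the foot; friction then holds it there.
- vial_a: bystander: clear glass vial with metal cap, 26 mm across, 48 mm tall; origin at the centre of its underside
- vial_b: bystander: amber glass vial with metal cap, 26 mm across, 48 mm tall; origin at the centre of its underside
- carton: bystander: small cardboard carton 50 x 90 x 35 mm; origin at the centre of its underside
- bottle_a: bystander: white antiseptic bottle, 72 mm across, 190 mm tall; origin at the centre of its underside
- bottle_b: bystander: second white antiseptic bottle, 72 mm across, 190 mm tall; origin at the centre of its underside
- cup: bystander: paper cup, 72 mm across, 85 mm tall; origin at the centre of its underside
- marker: bystander: marker pen lying down, 14 mm thick, 134 mm long; origin at its underside
There are look-alikes about, which are no part of the job. Of the things shaped like the wedge, the black one is meant.

How it is judged (in metres and radians):
On the way, in this order (a step that is already met when the one before it is completed fails the run):
1. the short-footed corner is pressed and the machine rocks down (angle between centrifuge's own z axis and vertical above 0.025 rad and contact force between the fingers and centrifuge above 1 N), for 0.1 s.
2. the wedge lies under the short foot (x of foot_tip in the frame of wedge between -0.045 and 0.045 m and y of foot_tip in the frame of wedge between -0.022 and 0.022 m), for 0.2 s.
At the end, for the whole second after the job is handed in: The wedge lies flat on the counter under the short foot (foot centre within 22 mm of the wedge's centre line and over its length) and carries more than 1.5 N; the fingertips press on the machine with more than 5 N and it is level to within 0.014 rad, still, and within 20 mm of its first place (all of step 2 and angle between centrifuge's own z axis and vertical below 0.014 rad and contact force between the fingers and centrifuge above 5 N and contact force between centrifuge and wedge above 1.5 N and distance of centrifuge from where it was at the start of the episode below 0.02 m and angle between wedge's own z axis and vertical below 0.06 rad and linear speed of each of centrifuge, wedge below 0.02 m/s); the arm keeps its last pose, push and grip.
It fails at once if the wedge is lifted off the counter (height (world z) of wedge above 0.012 m or angle between wedge's own z axis and vertical above 0.5 rad).
It fails at once if the machine is lifted, tipped over or shoved along (height (world z) of centrifuge above 0.015 m or angle between centrifuge's own z axis and vertical above 0.17 rad or distance of centrifuge from where it was at the start of the episode above 0.03 m).
It fails at once if a bystander is moved more than 30 mm or knocked over (distance of any of vial_a, vial_b, carton, bottle_a, bottle_b, cup, marker from where it was at the start of the episode above 0.03 m or angle between any of vial_a, vial_b, carton, bottle_a, bottle_b, cup's own z axis and vertical above 0.5 rad).
It also fails if it takes over 54 s, if anything falls off the work surface, if the arm or the gripper's body presses on something with over 40 N, if the wrist force passes 120 N, or if a joint passes its speed limit or range.

## Working session

There is one attempt and no reset: what is moved stays moved. The work goes in short steps, Python scripts to look and compute and a tool call to move; the robot and the scene stay as the last step left them, time stands still between calls to the robot, and variables do not carry over. Pictures are saved under pics/ and viewed, and the job is handed in when it is done.

Besides the shell and the picture viewer there is one more tool, called after "Emit:" by a JSON object that holds its "op" and its "data". send_rows: Moves the arm, as the interface text tells. Its arguments: {"type":"object","properties":{"steps":{"type":"array","items":{"type":"array","items":{"type":"number"}}}},"required":["steps"]}

```bash
mkdir -p pics; ls; python3 - <<'E'
from workcell import telemetry, capture, calibration, manip
import cv2
o=telemetry.get_obs();print(o)
for n in ("scene","top","wrist"):
    print(n,calibration(n)); cv2.imwrite(f"pics/{n}0.png",capture(n))
E
```

```text
pics
{'clock': 0.0, 'joint_positions': array([ 1.2172052 ,  0.6293075 ,  0.03844367,  1.51834539, -0.02698974,
        0.99630107, -0.02002517]), 'qd': array([ 0.00163498,  0.00018985,  0.00021282,  0.00048873,  0.00066774,
        0.00035447, -0.00036771]), 'joint_efforts': array([ 3.18863040e-04, -5.49719739e+01,  1.14386179e+00, -1.86635345e+01,
       -5.21998911e-02,  2.35866319e-02,  1.56453802e-04]), 'tool_pos': array([ 184.33005822, -622.63032871,  204.58642868]), 'eef_rot': array([-0.10149602,  0.70044276, -0.69915622,  0.10128709]), 'ft_force': array([ 0.56185767,  0.06809866, -0.27364742]), 'wrist_torque': array([-0.01638609, -0.05420082, -0.02163587]), 'opening': 0.9973261910931621}
scene {'vertical_fov': 47.20990725121539, 'cx': 252.00225276413184, 'cy': 196.82155050157718, 'k1': -0.04662196077279598, 'view': array([[ 4.40458998e-01,  8.97586807e-01, -1.82700740e-02,
        -2.28973388e+02],
       [ 5.81532506e-01, -3.00752382e-01, -7.55888847e-01,
        -2.89088496e+02],
       [-6.83970625e-01,  3.22313402e-01, -6.54444998e-01,
         1.66641480e+03],
       [ 0.
[... 318 characters left out ...]
06830e-03, -9.28033282e-02,
         5.76788406e+02],
       [ 9.27487082e-02,  1.05816288e-02, -9.95633319e-01,
         1.05366454e+03],
       [ 0.00000000e+00,  0.00000000e+00,  0.00000000e+00,
         1.00000000e+00]])}
wrist {'vertical_fov': 62.228101518821155, 'cx': 252.92888905212973, 'cy': 194.75024094240663, 'k1': -0.0017089955565013865, 'view': array([[ 2.84186604e-01, -9.58765819e-01, -2.46548014e-03,
        -6.48572102e+02],
       [-9.30553252e-01, -2.76441587e-01,  2.40105589e-01,
        -2.55714850e+01],
       [-2.30886593e-01, -6.59405312e-02, -9.70743647e-01,
         3.90712743e+02],
       [ 0.00000000e+00,  0.00000000e+00,  0.00000000e+00,
         1.00000000e+00]])}
```

View pics/scene0.png

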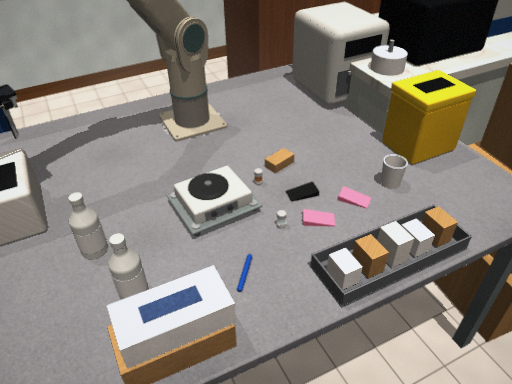

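View pics/top0.png

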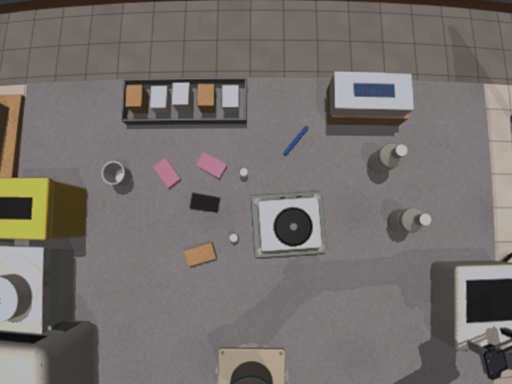

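View pics/wrist0.png

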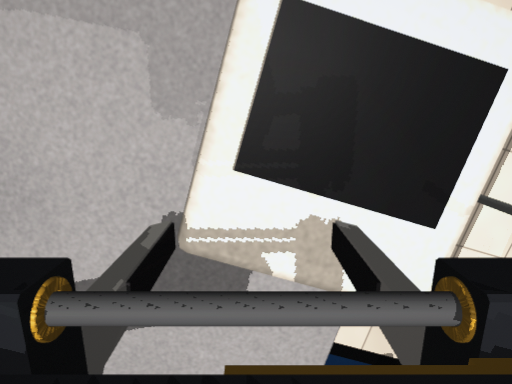

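The top view shows the machine near (288,225), the black wedge near (205,202), and the vials at (243,173) and (234,239). World +y is to the left and +x is up. I'll enlarge the scene and top views next.

```bash
cat > h.py <<'E'
import numpy as np, cv2
from workcell import telemetry, capture, calibration, manip
def K(c):
    f=192/np.tan(np.radians(c["vertical_fov"]/2)); return f,c["cx"],c["cy"],c["k1"]
def proj(c,P):
    P=np.atleast_2d(P); q=P@c["view"][:3,:3].T+c["view"][:3,3]
    s=q[:,:2]/q[:,2:]; f,cx,cy,k=K(c); s=s*(1+k*(s**2).sum(1,keepdims=True))
    return s*f+[cx,cy]
def ray(c,uv):
    f,cx,cy,k=K(c); A=np.array([[f,0,cx],[0,f,cy],[0,0,1.]])
    s=cv2.undistortPoints(np.array(uv,float).reshape(-1,1,2),A,np.array([k,0,0,0,0.])).reshape(-1,2)
    R=c["view"][:3,:3]; t=c["view"][:3,3]
    d=np.c_[s,np.ones(len(s))]@R; return -R.T@t,d/np.linalg.norm(d,axis=1,keepdims=True)
def plane(c,uv,z):
    o,d=ray(c,uv); return o+d*((z-o[2])/d[:,2])[:,None]
def tri(c1,u1,c2,u2):
    o1,d1=ray(c1,[u1]);o2,d2=ray(c2,[u2]);d1=d1[0];d2=d2[0]
    s=np.linalg.lstsq(np.c_[d1,-d2],o2-o1,rcond=None)[0]
    a=o1+s[0]*d1;b=o2+s[1]*d2; return (a+b)/2,np.linalg.norm(a-b)
def crop(img,x0,y0,x1,y1,s,name):
    cv2.imwrite(name,cv2.resize(img[y0:y1,x0:x1],None,fx=s,fy=s,interpolation=cv2.INTER_CUBIC))
E
python3 - <<'E'
from h import *
s=cv2.imread("pics/scene0.png");t=cv2.imread("pics/top0.png")
crop(t,180,145,340,265,5,"pics/topz.png");crop(s,160,140,340,250,4.4,"pics/scenez.png")
E
```

```text
(no output)
```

View pics/topz.png

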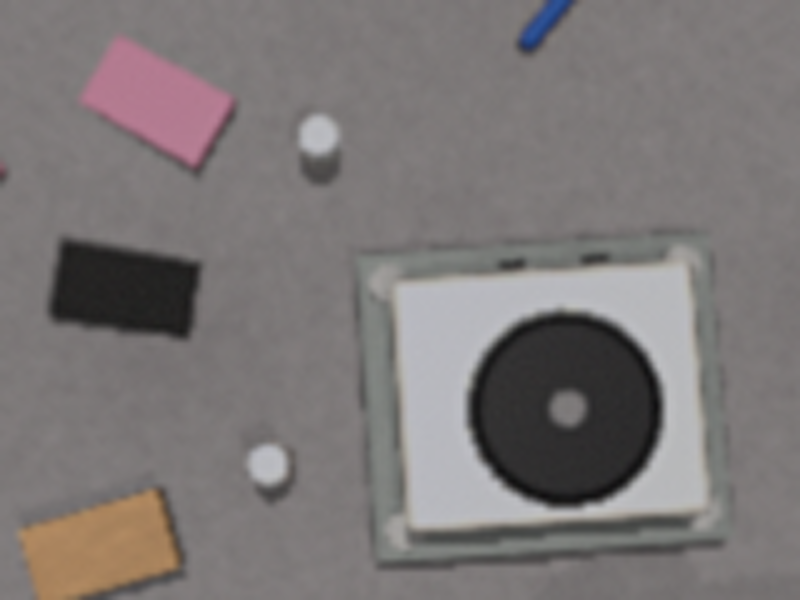

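View pics/scenez.png

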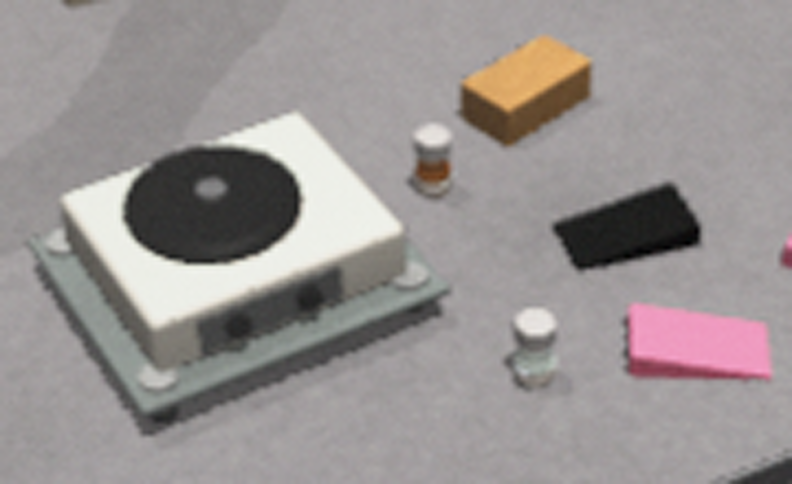

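```bash
python3 - <<'E'
from h import *
s=cv2.imread("pics/scene0.png");t=cv2.imread("pics/top0.png")
ct=calibration("top");cs=calibration("scene")
off=lambda p,o,k:(np.array(p,float)+.5)/k-.5+o
# housing top, white mask
def rect(img,mask,roi):
    x0,y0,x1,y1=roi; m=np.zeros_like(mask); m[y0:y1,x0:x1]=mask[y0:y1,x0:x1]
    c=max(cv2.findContours(m,0,2)[0],key=cv2.contourArea); return c,cv2.minAreaRect(c)
g=t.min(2); c,r=rect(t,(g>150).astype(np.uint8),(250,185,330,265)); 
print("white px",r); P=plane(ct,cv2.boxPoints(r),75);print(P.round(1)); print("ctr",P.mean(0).round(1),[np.linalg.norm(P[i]-P[i-1]).round(1) for i in range(4)])
# base corners by eye
b=off([(358,255),(706,232),(728,540),(378,566)],[180,145],5)
P=plane(ct,b,30);print("base",P.round(1),P.mean(0).round(1),[np.linalg.norm(P[i]-P[i-1]).round(1) for i in range(4)])
h=off([(393,282),(688,262),(708,513),(410,530)],[180,145],5)
P=plane(ct,h,75);print("hous",P.round(1),P.mean(0).round(1),[np.linalg.norm(P[i]-P[i-1]).round(1) for i in range(4)])
# heights by tri: housing +x+y corner, in scene (405,228)? ; 
hs=off([(405,230),(153,332),(63,203),(298,112)],[160,140],4.4)
for a,bb in zip([h[0],h[1],h[2],h[3]],hs): p,e=tri(ct,a,cs,bb);print("tri",p.round(1),e.round(1))
# wedge
mt=(t.max(2)<60).astype(np.uint8); c,r=rect(t,mt,(185,185,225,220)); bp=cv2.boxPoints(r); print("wedge",r); print(plane(ct,bp,0).round(1))
w=off([(62,240),(200,263),(187,337),(51,318)],[180,145],5)
ws=off([(700,236),(580,268),(556,230),(676,184)],[160,140],4.4)
for z,i in ((18,[0,3]),(3,[1,2])): print(plane(ct,w[i],z).round(1))
for a,bb in zip(w,[ (697,228),(580,266),(556,230),(676,184)]):
  p,e=tri(ct,a,cs,off([bb],[160,140],4.4)[0]);print("tri w",p.round(1),e.round(1))
for n,uv,z in (("vialwhite",(318,132),48),("vial amber",(268,465),48),("carton",(103,545),35),("pink",(160,100),10)):
  print(n,plane(ct,[off(uv,[180,145],5)],z).round(1))
E
```

```text
white px ((287.6235656738281, 224.48675537109375), (52.8049201965332, 64.55907440185547), 83.8844985961914)
[[ 551.6   -3.9   75. ]
 [ 572.9 -194.1   75. ]
 [ 418.4 -209.4   75. ]
 [ 397.8  -21.3   75. ]]
ctr [ 485.2 -107.2   75. ] [np.float64(154.8), np.float64(191.4), np.float64(155.3), np.float64(189.3)]
base [[ 573.7    1.5   30. ]
 [ 589.  -214.1   30. ]
 [ 399.7 -225.9   30. ]
 [ 383.3  -11.9   30. ]] [ 486.4 -112.6   30. ] [np.float64(190.8), np.float64(216.1), np.float64(189.7), np.float64(214.6)]
hous [[ 553.7  -20.1   75. ]
 [ 566.4 -194.9   75. ]
 [ 418.7 -205.5   75. ]
 [ 408.3  -30.8   75. ]] [ 486.7 -112.8   75. ] [np.float64(145.8), np.float64(175.3), np.float64(148.1), np.float64(175.0)]
tri [554.7 -18.6  69.9] 3.3
tri [ 567.5 -194.9   67.4] 2.8
tri [ 419.1 -204.7   64.2] 5.8
tri [408.7 -29.2  70.9] 3.5
wedge ((204.3918914794922, 202.64865112304688), (27.619029998779297, 14.960308074951172), 9.462321281433105)
[[536.6 198.    0. ]
 [583.8 191.2   0. ]
 [569.7 103.6   0. ]
 [522.7 110.7   0. ]]
[[583.3 187.8  18. ]
 [534.2 193.7  18. ]]
[[570.5 102.2   3. ]
 [523.5 109.7   3. ]]
tri w [584.1 189.3  12.9] 1.1
tri w [571.3 103.7   2.7] 3.4
tri w [524.5 111.9  -3.7] 3.1
tri w [536.3 198.3  13.2] 8.1
vialwhite [[647.5  26.1  48. ]]
vial amber [[444.8  54.5  48. ]]
carton [[394.9 155.8  35. ]]
pink [[674.  128.6  10. ]]
```

Emit:
{"op": "send_rows", "data": {"steps": [[0, 0, 40, 0, 0, 0, 1], [0, 0, 40, 0, 0, 0, 1], [25.4, 41.9, 0, 0, 0, 0.08, 1], [25.4, 41.9, 0, 0, 0, 0.08, 1], [25.4, 41.9, 0, 0, 0, 0.08, 1], [25.4, 41.9, 0, 0, 0, 0.08, 1], [25.4, 41.9, 0, 0, 0, 0.08, 1], [25.4, 41.9, 0, 0, 0, 0.08, 1], [25.4, 41.9, 0, 0, 0, 0.08, 1], [25.4, 41.9, 0, 0, 0, 0.08, 1], [25.4, 41.9, 0, 0, 0, 0.08, 1], [25.4, 41.9, 0, 0, 0, 0.08, 1], [25.4, 41.9, 0, 0, 0, 0.08, 1], [25.4, 41.9, 0, 0, 0, 0.08, 1], [25.4, 41.9, 0, 0, 0, 0.08, 1], [25.4, 41.9, 0, 0, 0, 0.08, 1], [0, 0, 0, 0, 0, 0, 1], [0, 0, 0, 0, 0, 0, 1]]}}

```text
clock: 2.4
tool_pos: [539.5, -37.5, 285.1]
eef_rot: [-0.458, 0.539, -0.539, 0.457]
ft_force: [-0.4, 0.4, -0.3]
opening: 0.006
```

```bash
cat > st.py <<'E'
from h import *
from scipy.spatial.transform import Rotation as R
def st():
    o=telemetry.get_obs(); M=R.from_quat(o["eef_rot"]).as_matrix()
    print("t",o["clock"],"pos",o["tool_pos"].round(1),"y",M[:,1].round(3),"jaw",M[:,2].round(3),"F",o["ft_force"].round(2),"op",round(o["opening"],3),"q",o["joint_positions"].round(2))
    return o
E
python3 - <<'E'
from st import *
st(); c=calibration("wrist"); w=capture("wrist"); cv2.imwrite("pics/w1.png",w); np.save("cw1.npy",c["view"])
pts=[(539.3,-35.8,75),(553.7,-20.1,75),(408.3,-30.8,75)]; print(proj(c,pts).round(1))
E
```

```text
t 2.4 pos [539.5 -37.5 285.1] y [-0.001 -0.001 -1.   ] jaw [ 0.987 -0.163 -0.001] F [-0.36  0.4  -0.28] op 0.006 q [ 0.29  0.41 -0.4   1.71  0.18  1.06 -0.33]
[[253.  172.5]
 [262.5 158.2]
 [149.2 185.4]]
```

View pics/w1.png

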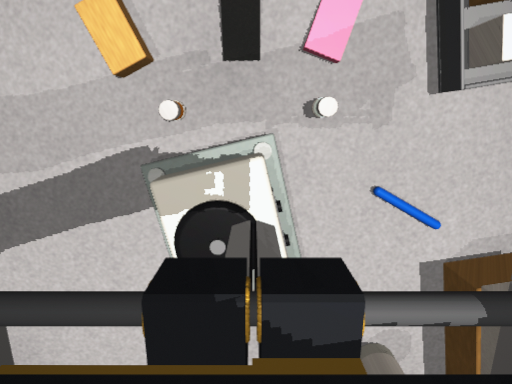

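```bash
python3 - <<'E'
from h import *
c=calibration("wrist");c["view"]=np.load("cw1.npy");w=cv2.imread("pics/w1.png")
crop(w,140,0,300,200,3,"pics/w1z.png")
print("plate corners",plane(c,[(272,134),(142,164)],30).round(1)); print("wedge thin",plane(c,[(222,60),(261,60)],3).round(1))
ct=calibration("top")
t=lambda x,y:((x+.5)/5+179.5,(y+.5)/5+144.5)
for n,a,b in(("house",t(393,282),(263,157)),("plate",t(358,255),(272,134)),("wA",t(200,263),(261,60)),("wB",t(187,337),(222,60))): print(n,*tri(ct,a,c,b))
E
```

```text
plate corners [[571.6   4.   30. ]
 [389.3  -7.   30. ]]
wedge thin [[520.8 110.7   3. ]
 [572.8 102.1   3. ]]
house [554.52529119 -20.17354013  64.09740575] 0.09236196237179006
plate [573.58127675   2.41568122  16.14334288] 3.0062695916878788
wA [573.45524869 105.61966227 -23.67949174] 1.7105954329758484
wB [522.43442477 106.83199732  26.39521432] 0.41561992161584255
```

View pics/w1z.png

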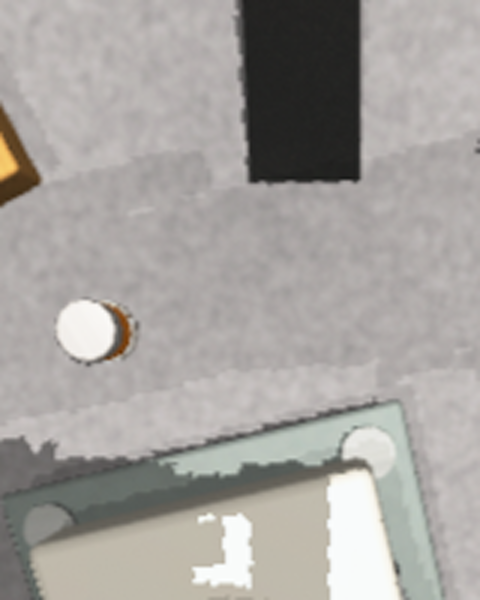

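Emit:
{"op": "send_rows", "data": {"steps": [[0, 1, -50, 0, 0, 0, 1], [0, 0, -50, 0, 0, 0, 1], [0, 0, -50, 0, 0, 0, 1], [0, 0, -40, 0, 0, 0, 1], [0, 0, -10, 0, 0, 0, 1], [0, 0, -5, 0, 0, 0, 1], [0, 0, -2, 0, 0, 0, 1], [0, 0, 0, 0, 0, 0, 1]]}}

```text
clock: 3.45
tool_pos: [541.0, -35.8, 79.6]
eef_rot: [0.457, -0.539, 0.54, -0.458]
ft_force: [0.5, -0.5, 0.6]
opening: 0.002
```

Emit:
{"op": "send_rows", "data": {"steps": [[0, 0, -2, 0, 0, 0, 1], [0, 0, -1, 0, 0, 0, 1], [0, 0, -1, 0, 0, 0, 1]]}}

```text
clock: 3.82
tool_pos: [540.6, -35.4, 74.7]
eef_rot: [0.457, -0.539, 0.539, -0.458]
ft_force: [1.3, 1.0, 0.6]
opening: 0.003
```

Emit:
{"op": "send_rows", "data": {"steps": [[0, 0, -1, 0, 0, 0, 1], [0, 0, -1, 0, 0, 0, 1]]}}

```text
clock: 4.08
tool_pos: [541.5, -34.5, 73.0]
eef_rot: [0.457, -0.539, 0.539, -0.459]
ft_force: [0.7, 3.9, 4.9]
opening: 0.006
```

Emit:
{"op": "send_rows", "data": {"steps": [[0, 0, -1, 0, 0, 0, 1], [0, 0, 0, 0, 0, 0, 1]]}}

```text
clock: 4.32
tool_pos: [542.0, -34.1, 72.2]
eef_rot: [0.456, -0.538, 0.539, -0.459]
ft_force: [1.9, 4.0, 5.5]
opening: 0.006
```

Emit:
{"op": "send_rows", "data": {"steps": [[0, 0, -1, 0, 0, 0, 1], [0, 0, 0, 0, 0, 0, 1]]}}

```text
clock: 4.58
tool_pos: [542.5, -33.7, 71.4]
eef_rot: [0.456, -0.538, 0.539, -0.46]
ft_force: [2.5, 3.9, 6.3]
opening: 0.006
```

Emit:
{"op": "send_rows", "data": {"steps": [[1, 1.5, -1, 0, 0, 0, 1], [1, 1.5, -1, 0, 0, 0, 1], [0, 0, 0, 0, 0, 0, 1]]}}

```text
clock: 4.95
tool_pos: [543.8, -32.3, 69.2]
eef_rot: [0.457, -0.538, 0.54, -0.459]
ft_force: [3.1, 1.9, 6.8]
opening: 0.004
```

Emit:
{"op": "send_rows", "data": {"steps": [[0.6, 0.5, -1, 0, 0, 0, 1], [0, 0, 0, 0, 0, 0, 1]]}}

```text
clock: 5.2
tool_pos: [543.9, -32.2, 68.9]
eef_rot: [0.457, -0.538, 0.54, -0.458]
ft_force: [-0.1, 1.6, 15.1]
opening: 0.007
```

Emit:
{"op": "send_rows", "data": {"steps": [[0.6, 0.5, -1, 0, 0, 0, 1], [0, 0, 0, 0, 0, 0, 1]]}}

```text
clock: 5.45
tool_pos: [544.0, -32.2, 68.7]
eef_rot: [0.457, -0.538, 0.54, -0.458]
ft_force: [-1.7, 1.9, 23.3]
opening: 0.004
```

Emit:
{"op": "send_rows", "data": {"steps": [[-1, -1, 3, 0, 0, 0, 1], [-1, -1, 3, 0, 0, 0, 1], [0, 0, 10, 0, 0, 0, 1], [0, 0, 35, 0, 0, 0, 0.79], [0, 0, 35, 0, 0, 0, 0.79], [4.6, 49.8, 0, 0, 0, 0, 0.79], [4.6, 49.8, 0, 0, 0, 0, 0.79], [4.6, 49.8, 0, 0, 0, 0, 0.79], [4.6, 49.8, 0, 0, 0, 0, 0.79], [4.6, 49.8, 0, 0, 0, 0, 0.79], [0, 0, 0, 0, 0, 0, 0.79], [0, 0, -50, 0, 0, 0, 0.79], [0, 0, -50, 0, 0, 0, 0.79], [0, 0, -20, 0, 0, 0, 0.79], [0, 0, 0, 0, 0, 0, 0.79]]}}

```text
clock: 7.32
tool_pos: [562.2, 212.6, 30.5]
eef_rot: [-0.46, 0.54, -0.539, 0.455]
ft_force: [0.4, 0.3, -0.0]
opening: 0.207
```

```bash
python3 - <<'E'
from st import *
o=st(); crop(capture("top"),165,145,325,265,5,"pics/t2.png"); crop(capture("scene"),200,110,380,230,4.4,"pics/s2.png")
E
```

```text
t 7.325 pos [562.2 212.6  30.5] y [-0.005 -0.004 -1.   ] jaw [ 0.987 -0.164 -0.005] F [ 0.44  0.29 -0.03] op 0.207 q [-0.25  0.8  -0.27  1.78  0.34  0.61 -0.88]
```

View pics/t2.png

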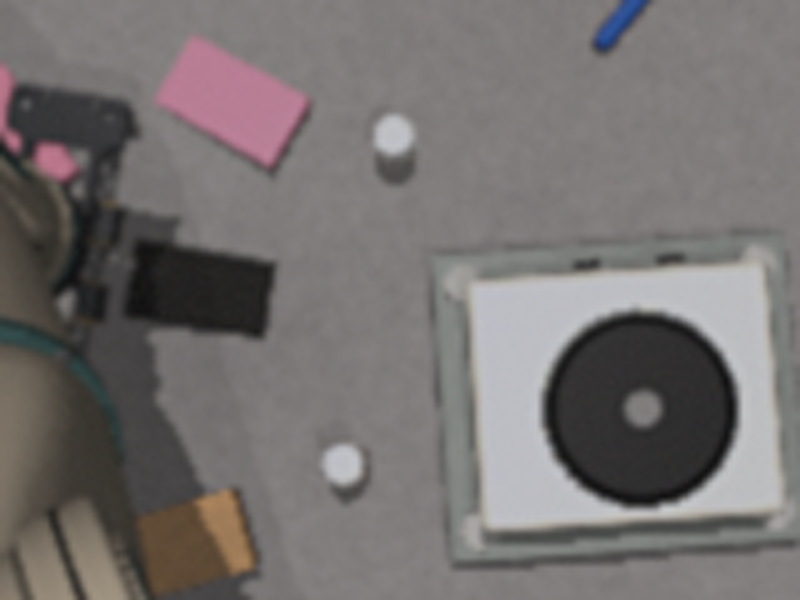

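View pics/s2.png

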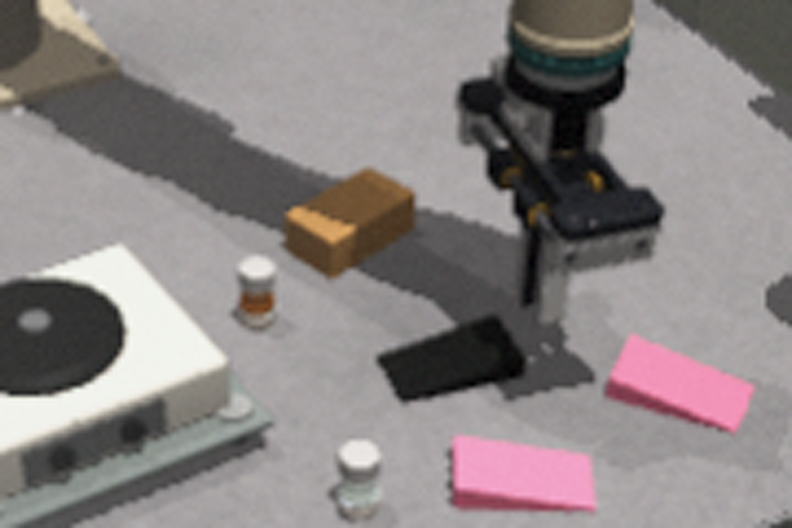

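Emit:
{"op": "send_rows", "data": {"steps": [[2, 0, -16, 0, 0, 0, 0.79], [0, 0, -8, 0, 0, 0, 0.79], [-0.5, -4, 0, 0, 0, 0, 0.79], [-0.5, -4, 0, 0, 0, 0, 0.79], [-0.5, -4, 0, 0, 0, 0, 0.79], [-0.7, -6, 0, 0, 0, 0.005, 0.79], [-0.7, -6, 0, 0, 0, 0.015, 0.79], [-0.7, -6, 0, 0, 0, 0.015, 0.79], [-0.7, -6, 0, 0, 0, 0.015, 0.79], [-0.7, -6, 0, 0, 0, 0.015, 0.79], [-0.7, -6, 0, 0, 0, 0.015, 0.79], [-0.7, -6, 0, 0, 0, 0.015, 0.79], [-0.7, -6, 0, 0, 0, 0.015, 0.79], [-0.7, -6, 0, 0, 0, 0.015, 0.79], [-0.7, -6, 0, 0, 0, 0.015, 0.79], [-0.7, -6, 0, 0, 0, 0.015, 0.79], [0, 0, 0, 0, 0, 0, 0.79]]}}

```text
clock: 9.55
tool_pos: [556.9, 135.9, 8.3]
eef_rot: [0.498, -0.502, 0.502, -0.497]
ft_force: [-0.3, 0.1, -0.8]
opening: 0.211
```

```bash
python3 - <<'E'
from st import *
o=st(); crop(capture("top"),165,145,325,265,5,"pics/t3.png"); crop(capture("scene"),160,110,340,230,4.4,"pics/s3.png")
E
```

```text
t 9.55 pos [556.9 135.9   8.3] y [-0.001 -0.001 -1.   ] jaw [ 1.    -0.009 -0.001] F [-0.34  0.11 -0.85] op 0.211 q [-0.11  0.82 -0.29  1.87  0.44  0.52 -0.7 ]
```

View pics/t3.png

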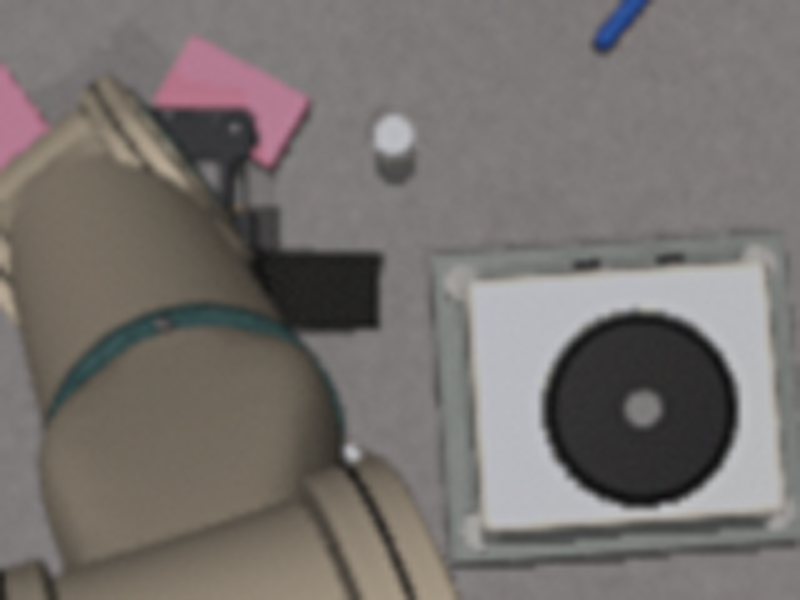

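View pics/s3.png

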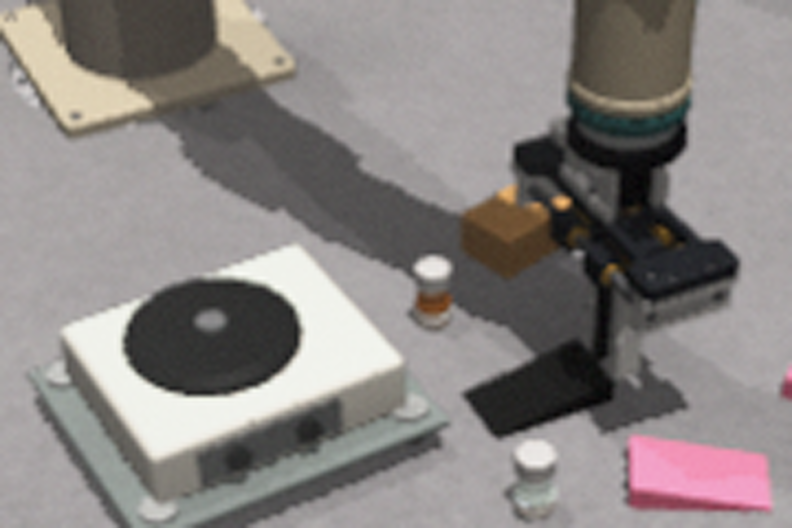

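```bash
python3 - <<'E'
from st import *
ct=calibration("top"); t=lambda x,y:((x+.5)/5+164.5,(y+.5)/5+144.5)
print("thin",plane(ct,[t(381,254),t(378,328)],3).round(1)); print("foot cap",plane(ct,[t(459,280)],33).round(1))
E
```

```text
thin [[576.6  34.9   3. ]
 [529.7  36.4   3. ]]
foot cap [[558.  -14.7  33. ]]
```

Emit:
{"op": "send_rows", "data": {"steps": [[0.3, -6, 0, 0, 0, 0.003, 0.79], [0.3, -6, 0, 0, 0, 0.003, 0.79], [0.3, -6, 0, 0, 0, 0.003, 0.79], [0.3, -6, 0, 0, 0, 0.003, 0.79], [0.3, -6, 0, 0, 0, 0.003, 0.79], [0.3, -6, 0, 0, 0, 0.003, 0.79], [0.3, -6, 0, 0, 0, 0.003, 0.79], [0.3, -5, 0, 0, 0, 0.003, 0.79], [0, 0, 0, 0, 0, 0, 0.79]]}}

```text
clock: 10.78
tool_pos: [559.6, 89.6, 8.5]
eef_rot: [0.504, -0.496, 0.496, -0.504]
ft_force: [-0.1, 0.7, -0.3]
opening: 0.209
```

Emit:
{"op": "send_rows", "data": {"steps": [[0, -3, 0, 0, 0, 0, 0.79], [0, -3, 0, 0, 0, 0, 0.79], [0, 0, 0, 0, 0, 0, 0.79]]}}

```text
clock: 11.15
tool_pos: [559.5, 84.1, 8.5]
eef_rot: [0.504, -0.496, 0.496, -0.504]
ft_force: [0.3, -0.2, 0.8]
opening: 0.214
```

Emit:
{"op": "send_rows", "data": {"steps": [[0, -3, 0, 0, 0, 0, 0.79], [0, 0, 0, 0, 0, 0, 0.79]]}}

```text
clock: 11.4
tool_pos: [559.5, 81.0, 8.5]
eef_rot: [0.504, -0.496, 0.496, -0.504]
ft_force: [0.5, 0.2, 0.6]
opening: 0.211
```

Emit:
{"op": "send_rows", "data": {"steps": [[0, -2, 0, 0, 0, 0, 0.79], [0, -2, 0, 0, 0, 0, 0.79], [0, -2, 0, 0, 0, 0, 0.79], [0, 0, 0, 0, 0, 0, 0.79]]}}

```text
clock: 11.9
tool_pos: [559.5, 74.9, 8.5]
eef_rot: [0.504, -0.496, 0.496, -0.504]
ft_force: [-0.3, -0.2, -0.5]
opening: 0.21
```

Emit:
{"op": "send_rows", "data": {"steps": [[0, -2, 0, 0, 0, 0, 0.79], [0, 0, 0, 0, 0, 0, 0.79]]}}

```text
clock: 12.15
tool_pos: [559.5, 73.0, 8.4]
eef_rot: [0.504, -0.496, 0.496, -0.504]
ft_force: [-0.3, 1.1, -0.3]
opening: 0.209
```

Emit:
{"op": "send_rows", "data": {"steps": [[0, -2, 0, 0, 0, 0, 0.79], [0, 0, 0, 0, 0, 0, 0.79]]}}

```text
clock: 12.4
tool_pos: [559.5, 71.1, 8.5]
eef_rot: [0.504, -0.496, 0.496, -0.504]
ft_force: [0.0, 0.7, 0.7]
opening: 0.21
```

Emit:
{"op": "send_rows", "data": {"steps": [[0, -1, 0, 0, 0, 0, 0.79], [0, 0, 0, 0, 0, 0, 0.79]]}}

```text
clock: 12.65
tool_pos: [559.5, 70.2, 8.5]
eef_rot: [0.504, -0.496, 0.496, -0.504]
ft_force: [0.2, -0.5, 0.4]
opening: 0.205
```

Emit:
{"op": "send_rows", "data": {"steps": [[0, -2, 0, 0, 0, 0, 0.79], [0, 0, 0, 0, 0, 0, 0.79]]}}

```text
clock: 12.9
tool_pos: [559.5, 68.0, 8.5]
eef_rot: [0.504, -0.496, 0.496, -0.504]
ft_force: [0.4, 0.4, -0.0]
opening: 0.209
```

Emit:
{"op": "send_rows", "data": {"steps": [[0, -2, 0, 0, 0, 0, 0.79], [0, 0, 0, 0, 0, 0, 0.79]]}}

```text
clock: 13.15
tool_pos: [559.5, 66.0, 8.5]
eef_rot: [0.504, -0.496, 0.496, -0.504]
ft_force: [-0.2, 0.1, 0.4]
opening: 0.209
```

```bash
python3 - <<'E'
from st import *
o=st(); crop(capture("top"),165,145,325,265,5,"pics/t4.png"); crop(capture("scene"),160,110,340,230,4.4,"pics/s4.png")
E
```

```text
t 13.15 pos [559.5  66.    8.5] y [-0. -0. -1.] jaw [ 1.     0.016 -0.   ] F [-0.21  0.12  0.35] op 0.209 q [ 0.03  0.81 -0.31  1.9   0.47  0.51 -0.59]
```

View pics/t4.png

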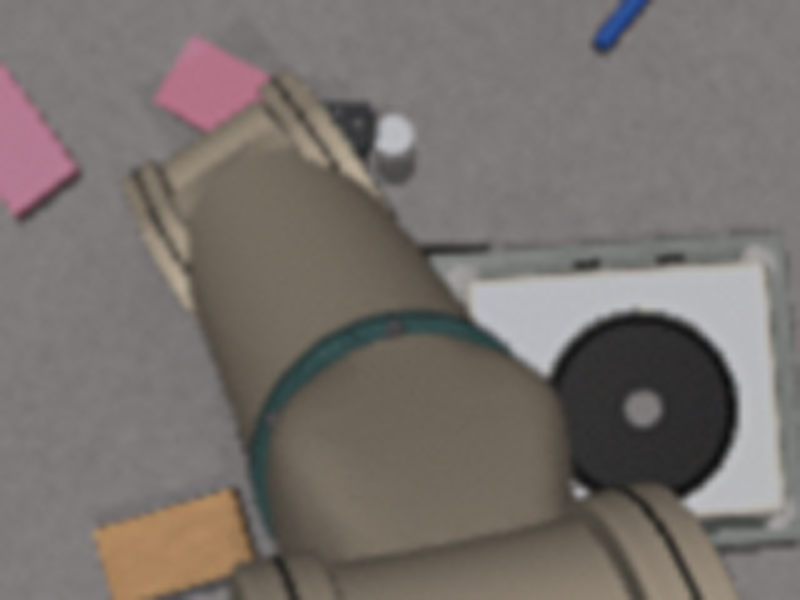

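View pics/s4.png

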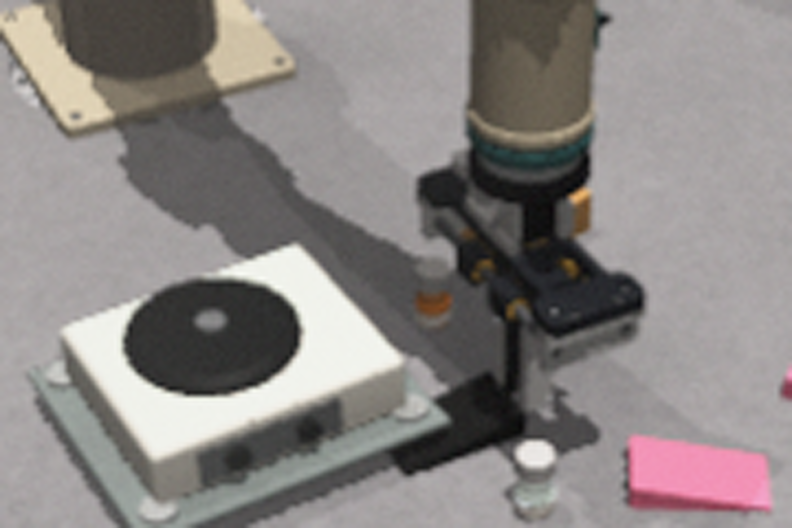

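Emit:
{"op": "send_rows", "data": {"steps": [[0, -1.5, 0, 0, 0, 0, 0.79], [0, 0, 0, 0, 0, 0, 0.79]]}}

```text
clock: 13.5
tool_pos: [559.5, 64.7, 8.5]
eef_rot: [0.504, -0.496, 0.496, -0.504]
ft_force: [0.8, -0.7, -0.5]
opening: 0.211
```

Emit:
{"op": "send_rows", "data": {"steps": [[0, -1.5, 0, 0, 0, 0, 0.79], [0, 0, 0, 0, 0, 0, 0.79]]}}

```text
clock: 13.75
tool_pos: [559.5, 63.2, 8.5]
eef_rot: [0.504, -0.496, 0.496, -0.504]
ft_force: [0.2, 0.3, 0.3]
opening: 0.212
```

Emit:
{"op": "send_rows", "data": {"steps": [[0, -1.5, 0, 0, 0, 0, 0.79], [0, 0, 0, 0, 0, 0, 0.79]]}}

```text
clock: 14.0
tool_pos: [559.5, 61.6, 8.5]
eef_rot: [0.504, -0.496, 0.496, -0.504]
ft_force: [0.4, -0.6, 0.1]
opening: 0.209
```

Emit:
{"op": "send_rows", "data": {"steps": [[0, -1.5, 0, 0, 0, 0, 0.79], [0, 0, 0, 0, 0, 0, 0.79]]}}

```text
clock: 14.25
tool_pos: [559.5, 60.1, 8.5]
eef_rot: [0.504, -0.496, 0.496, -0.504]
ft_force: [0.3, 0.1, 0.2]
opening: 0.211
```

Emit:
{"op": "send_rows", "data": {"steps": [[0, -1.5, 0, 0, 0, 0, 0.79], [0, 0, 0, 0, 0, 0, 0.79]]}}

```text
clock: 14.5
tool_pos: [559.6, 59.0, 8.5]
eef_rot: [-0.504, 0.496, -0.496, 0.504]
ft_force: [1.0, 0.6, 0.5]
opening: 0.21
```

Emit:
{"op": "send_rows", "data": {"steps": [[0, -1.5, 0, 0, 0, 0, 0.79], [0, 0, 0, 0, 0, 0, 0.79]]}}

```text
clock: 14.75
tool_pos: [559.6, 58.3, 8.5]
eef_rot: [-0.504, 0.496, -0.496, 0.505]
ft_force: [-0.2, 3.7, -0.3]
opening: 0.213
```

Emit:
{"op": "send_rows", "data": {"steps": [[0, -1, 0, 0, 0, 0, 0.79], [0, 0, 0, 0, 0, 0, 0.79]]}}

```text
clock: 15.0
tool_pos: [559.7, 57.9, 8.6]
eef_rot: [-0.504, 0.496, -0.495, 0.505]
ft_force: [-0.0, 5.2, -0.2]
opening: 0.212
```

Emit:
{"op": "send_rows", "data": {"steps": [[0, -1, 0, 0, 0, 0, 0.79], [0, 0, 0, 0, 0, 0, 0.79]]}}

```text
clock: 15.25
tool_pos: [559.7, 57.6, 8.6]
eef_rot: [-0.503, 0.496, -0.495, 0.505]
ft_force: [0.2, 5.7, -0.5]
opening: 0.209
```

Emit:
{"op": "send_rows", "data": {"steps": [[0, 3, 0, 0, 0, 0, 0.79], [0, 7, 0, 0, 0, 0, 0.79], [0, 15, 0, 0, 0, 0, 0.79], [0, 0, 50, 0, 0, 0, 1], [0, 0, 50, 0, 0, 0, 1], [0, 0, 30, 0, 0, 0, 1], [0, 0, 0, 0, 0, 0, 1]]}}

```text
clock: 16.12
tool_pos: [561.1, 81.4, 140.9]
eef_rot: [-0.503, 0.495, -0.497, 0.505]
ft_force: [0.4, 0.2, -1.4]
opening: 0.007
```

```bash
python3 - <<'E'
from st import *
o=st(); crop(capture("scene"),160,110,340,230,4.4,"pics/s5.png");cv2.imwrite("pics/w5.png",capture("wrist"))
E
```

```text
t 16.125 pos [561.1  81.4 140.9] y [ 0.005  0.001 -1.   ] jaw [1.    0.016 0.005] F [ 0.43  0.23 -1.36] op 0.007 q [ 0.08  0.62 -0.43  1.82  0.35  0.78 -0.51]
```

View pics/s5.png

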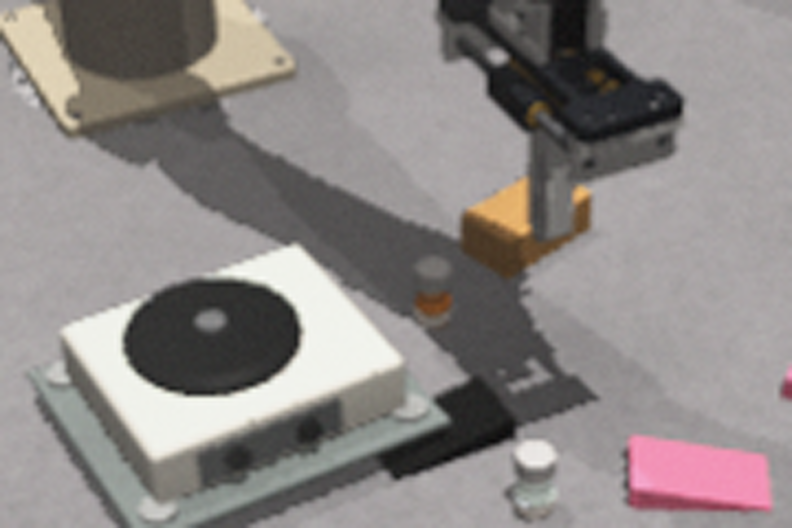

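Emit:
{"op": "send_rows", "data": {"steps": [[-7.2, -39.2, 0, 0, 0, 0, 1], [-7.2, -39.2, 0, 0, 0, 0, 1], [-7.2, -39.2, 0, 0, 0, 0, 1], [0, 0, 0, 0, 0, 0, 1], [0, 0, -30, 0, 0, 0, 1], [0, 0, -20, 0, 0, 0, 1], [0, 0, -10, 0, 0, 0, 1], [0, 0, 0, 0, 0, 0, 1]]}}

```text
clock: 17.23
tool_pos: [537.3, -36.3, 77.5]
eef_rot: [0.505, -0.496, 0.495, -0.504]
ft_force: [-0.3, -0.6, 0.0]
opening: 0.008
```

Emit:
{"op": "send_rows", "data": {"steps": [[0, 0, -2, 0, 0, 0, 1], [0, 0, -2, 0, 0, 0, 1], [0, 0, 0, 0, 0, 0, 1]]}}

```text
clock: 17.6
tool_pos: [538.5, -37.2, 75.3]
eef_rot: [-0.504, 0.496, -0.496, 0.504]
ft_force: [-1.1, 0.8, 3.1]
opening: 0.003
```

Emit:
{"op": "send_rows", "data": {"steps": [[0, 0, -1, 0, 0, 0, 1], [0, 0, 0, 0, 0, 0, 1]]}}

```text
clock: 17.85
tool_pos: [538.6, -37.1, 75.1]
eef_rot: [-0.504, 0.495, -0.497, 0.504]
ft_force: [-2.2, -0.6, 11.8]
opening: 0.003
```

Emit:
{"op": "send_rows", "data": {"steps": [[0, 0, -0.4, 0, 0, 0, 1], [0, 0, 0, 0, 0, 0, 1], [0, 0, 0, 0, 0, 0, 1]]}}

```text
clock: 18.23
tool_pos: [538.6, -37.1, 75.0]
eef_rot: [-0.504, 0.495, -0.497, 0.504]
ft_force: [-2.3, -0.0, 15.4]
opening: 0.004
```

Emit:
{"op": "send_rows", "data": {"steps": [[0.2, 0, 0.4, 0, 0, 0, 1], [0, 0, 0, 0, 0, 0, 1], [0, 0, 0, 0, 0, 0, 1], [0, 0, 0, 0, 0, 0, 1], [0, 0, 0, 0, 0, 0, 1]]}}

```text
clock: 18.85
tool_pos: [538.6, -37.1, 75.1]
eef_rot: [-0.504, 0.496, -0.496, 0.504]
ft_force: [-3.0, 0.9, 13.4]
opening: 0.005
```

```bash
python3 - <<'E'
from st import *
o=st(); crop(capture("top"),165,145,325,265,5,"pics/t6.png"); crop(capture("scene"),160,110,340,230,4.4,"pics/s6.png");st()
E
```

```text
t 18.85 pos [538.6 -37.1  75.1] y [ 0.002 -0.    -1.   ] jaw [1.    0.016 0.002] F [-2.98  0.89 13.43] op 0.005 q [ 0.26  0.68 -0.38  1.94  0.43  0.6  -0.38]
t 18.95 pos [538.6 -37.1  75.1] y [ 0.002 -0.    -1.   ] jaw [1.    0.016 0.002] F [-3.04  0.81 12.09] op 0.006 q [ 0.26  0.68 -0.38  1.94  0.43  0.6  -0.38]
```

View pics/t6.png

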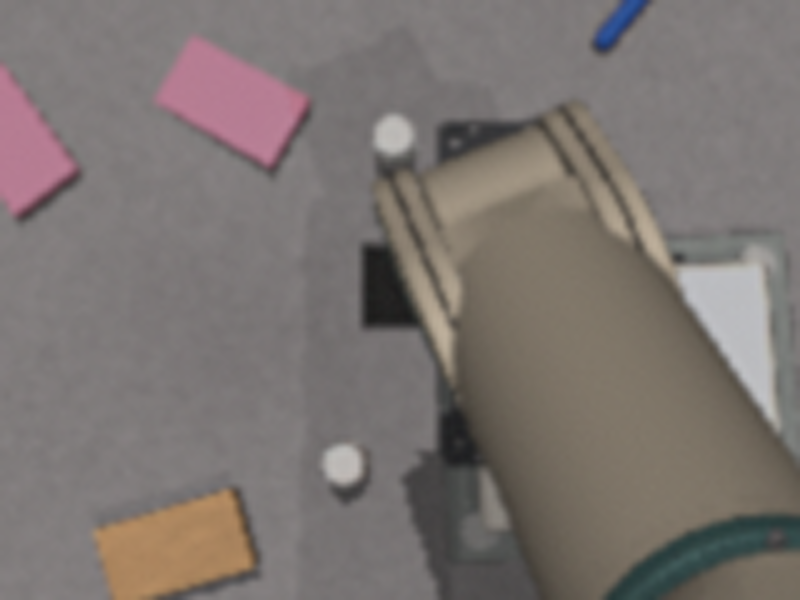

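View pics/s6.png

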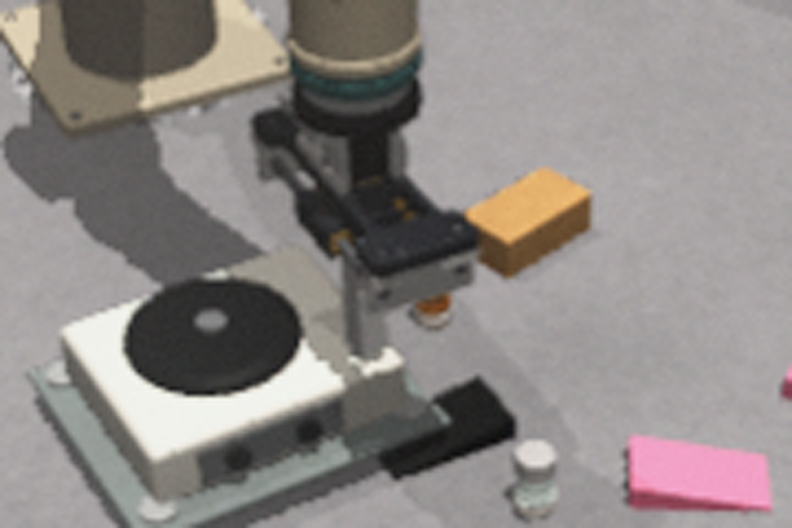

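```bash
python3 - <<'E'
from st import *
ct=calibration("top"); t=lambda x,y:((x+.5)/5+164.5,(y+.5)/5+144.5)
print("back",plane(ct,[t(363,246),t(363,326)],18).round(1)); st(); print(manip.sign_off())
E
```

```text
back [[580.2  45.5  18. ]
 [530.1  45.   18. ]]
t 18.95 pos [538.6 -37.1  75.1] y [ 0.002 -0.    -1.   ] jaw [1.    0.016 0.002] F [-3.04  0.81 12.09] op 0.006 q [ 0.26  0.68 -0.38  1.94  0.43  0.6  -0.38]
the job is handed in; nothing more can be done
None
```

I finished the task and handed it in at 18.95 s of the 54 s allowed. The hand-in reports no verdict.

**What I did**
- **Press to feel the rock:** I pressed the corner above the short foot with the shut fingertips. It sank about 6 mm at 5–7 N and then landed hard. Released, it tipped back level.
- **Push the wedge:** I put both fingertips, slightly apart, on the wedge's back face and turned it into line with the foot on the way. It slid with under about 1 N and stopped against the foot at 5.7 N.
- **Final press:** I backed off, pressed the same spot again and held it.

**Last checks**
- **Level:** Under 12–13 N down (about 3 N sideways), the top stayed at 75.1 mm, so the machine no longer rocked.
- **Wedge position:** The wedge's centre line runs at about x = 555 mm and the foot is at about 555–558 mm, so it is well within the 22 mm allowed. The back face is at about y = 45 mm. That puts the foot centre roughly 62 mm in from the back face of the 90 mm wedge.
- **Surroundings:** In the last pictures the machine and the nearby things (the vials and the carton) stood where they had been. The arm hid part of the machine in the top view.

**Disagreements**
- **Heights:** Triangulation gave 64–71 mm for the housing top against the stated 75 mm, and was poor on the wedge corners. I used the stated 75 mm; on touching, the fingertips met the top at about 75 mm.
- **Contact point:** The wedge met the foot about 8 mm further along than I worked out from the rocking. The foot therefore hangs about 8.5 mm up, not 7.3 mm.
- **Not measured:** I could not measure the load on the wedge. I infer it from the firm press.

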